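Wedge up a clocked distributor

ROBOT

A 6-joint arm with a two-finger parallel gripper is mounted at the origin on the work surface. World frame = base frame: x ahead of the robot, y to its left, z up, the work surface at z = 0. Lengths are in m, angles in rad, forces in N, time in s.
With the tool pointing down it reaches from about 0.3 to 0.875 m from the base axis. Payload 6.4 kg.
Tool frame: the origin (TCP) lies on the centre line of the jaws, within the pads' length; the fingertips stand 22 mm ahead of it and the grasp point (between the pads) lies 3 mm ahead of it; z points along the fingers, y is the line along which they close (so a half turn about z gives the same grasp; the last joint's range is limited). The gripper opens to 85 mm and grips with 20 to 120 N. Pads are 22 mm wide; open, the fingers measure 114 mm over their backs; the gripper's body (76 mm by 85 mm) begins 54 mm behind the grasp point. The pads swing forward as they close: fully open they stand 13 mm farther back than shut.
Start: joints at [-1.36, 0.181, 1.607, -0, 1.354, -0.206], TCP at [0.233, -0.526, 0.253] pointing down, gripper open.
Joint ranges: [-2.99, 2.99], [-0.89, 2.07], [0.3, 2.58], [-1.14, 4.28], [0, 2.63], [-3.12, 3.12]. Speed limits (rad/s): [2.57, 2.57, 3.01, 3.14, 3.14, 3.14].

INTERFACE

Orientations are given as a unit quaternion [w, x, y, z].
In Python, from workcell import get_state, snapshot, camera_model, hand_in, boxes_of, regions_of, mark_of gives the robot as it stands. The module is installed in compiled form; this text tells all that it offers.
- The arm moves only by the tool step_arm, never from a script. Its argument "series" is one flat list of numbers, 7 for each row, row after row: the shift along the world's x, y, z in units of 40 mm (1.0 is 40 mm), then the turn, a rotation vector about the world's x, y, z in degrees, then the closure, from 0 (fully open) to 1 (shut). A call has 1 to 10 rows; each row is the pose to reach, as a shift and turn from the pose commanded when the call began; what a row does not reach only later rows make up. A row lasts 1/12 s, in which the tool goes at most 41.7 mm and 7.16 degrees, less where a joint would pass 70% of its speed; a pose out of reach is approached as far as the arm can. A call with a gripper value outside its range is refused whole. The fingers move at their own pace and stop on an object; the grip force is fixed at half the most. Time passes only in rows, so rows that repeat a pose let the fingers close. It gives the time, the measured TCP pose, the force, the opening and the grip force at its end, in the units of the state.
- get_state(): the state, without advancing time (a new reading comes with each control period).
- snapshot(name): name is "scene" or "top" or "wrist"; returns the picture (420x560x3 uint8, red, green, blue); there is no depth.
- camera_model(name): a dict with "fx", "fy", "cx", "cy" (pixels), "world_to_cam" (4x4, takes a point from world to camera coordinates). Camera axes: x right, y up, looking along -z (the intrinsics and any distortion apply to the point x, -y, -z); pixel columns grow to the right and rows downward; lengths in m; the calibration is good to about 2 mm. The wrist camera is an equidistant fisheye: a pixel r from the principal point sees the ray r / f radians off the axis. A picture is of the moment at which its call begins: read the wrist's pose just before it. camera_model takes no time and is no camera call; for the wrist camera it gives the pose at the moment of the call.
- hand_in(): hands the job in; it is judged then, once.
Trained networks look in the newest picture that a camera, given by its name, has taken for a name from the list of things; names that differ only in an ending like _2 or _b are one class to them, and where a whole thing is asked for, a point or a joint stands for the part that bears it (a point fixed in the world has none). Each returns a list of dicts, best first, with "confidence" (0 to 1); they miss things now and then, are a little off and sometimes report something else, mostly with a low value. They report only what shows in the picture. A call takes as long as a camera call.
- boxes_of(camera, target): "centre" ([x, y, z] in m, in the coordinates of the camera as it stood for that picture, good to about 4 mm: the middle of the surface that is visible of it).
- regions_of(camera, target): "pixels" (420x560 bool, what is visible of it).
- mark_of(camera, target): "centre" ([x, y, z] in m, in the coordinates of the camera as it stood for that picture, good to about 4 mm: a listed point, or the origin of a listed thing).
The state is a dict: "time": time; "joint_pos": joint angles; "qd": joint speeds; "joint_efforts": joint torques, N m; "tcp_pos": TCP position; "eef_rot": TCP orientation; "contact_force": force on the tool from outside, world axes, zero at the start; "moment": the same for the moment, N m; "opening": opening from 0.0 (shut) to 1.0 (fully open); "grip_force": force on a finger pad.
Only numpy, scipy, OpenCV 4.12 (cv2) and the standard library are available. Lean on these libraries where they do the work, as an engineer would, in place of code of your own. Each camera call takes 0.05 s, during which the arm holds its last target. There are 200 camera calls.

TASK

Turn the ignition distributor in its green stand, without pulling it out of its bore, until its yellow clamp lug points straight along the yellow line. Then lay the red wedge flat on the stand and push it, nose first, under the tip of the clamp lug until the flange on that side just lifts off the plate, with a gap of about 3 mm at the flange's edge. Finish gripping the wedge there, with the lug resting on it and nothing else holding the distributor up; leave the coil, the module and the drive gear where they are.

Things in the scene. Friction and masses are not known exactly. Their poses are not given: they have to be found in the camera images.
- stand: Fixed green steel plate on the bench, 240 x 100 mm, 26 mm thick, with a vertical bore of 28 mm diameter. Origin on the bore's axis at the underside; +x runs from the bore along the yellow line, z up. The plate reaches from x = -55 to +185 mm, y = -50 to +50 mm. No guides: the wedge slides freely on its flat top.
- seat (a point): Point on the bore's axis at the plate's top face (26 mm above the bench); axes as those of the stand.
- mark (a point): Near end of the yellow line (5 mm wide, painted on the plate's top from 83 to 183 mm from the bore's axis, straight along the stand's +x).
- distributor: Loose upright ignition distributor, about 0.6 kg. Origin at the centre of its flange's underside (on the plate's top); z up its axis, +x along its clamp lug. Spigot of 24 mm diameter, 20 mm down in the bore (2 mm play all round; turns with light friction, stays as left). Aluminium flange 66 mm diameter, z = 0 to 8 mm; body 44 mm diameter, to z = 42; brown cap above, towers to z = 90.
- lug_tip (a point): Middle of the lower outer edge of the yellow clamp lug, 75 mm from the distributor's axis, 8 mm above the flange's underside: this edge rides up the wedge. The lug is 22 mm wide, 6 mm thick, with an 8 mm gap between it and the plate outside the flange. At the start it points 0.5 to 1.3 rad counter-clockwise (from above) of the yellow line.
- lip (a point): Lower edge of the flange below the clamp lug, 33 mm from the axis; level with the plate's top when seated. Its height above seat is the gap. Lifted at the lug's tip, the distributor tips about the far rim of its flange: the tip rises 1.64 times as much as this edge.
- cap (a point): Centre of the round brown cap at the height to grip it, 59 mm above the flange's underside (85 mm above the bench). Cap 50 mm diameter, from 42 to 76 mm above the flange's underside; axes as those of the distributor.
- wedge: Loose red steel wedge, 90 mm long, 22 mm wide, 0.18 kg, at the start flat on the bench. Origin at the centre of its underside; thin nose towards its own -x, z up. Nose (x = -45 mm) 4 mm thick; the top slopes up straight, 0.3 mm per mm, to 23 mm at x = +19 mm; behind it an upright block (x = +19 to +45, 22 mm wide, up to z = 56 mm).
- nose (a point): Middle of the wedge's lower nose edge (x = -45 mm of the wedge, underside). The wedge first lifts the clamp lug with its nose about 13 mm past the lug's tip towards the axis; about 30 mm past gives the 3 mm gap. The push takes a few newtons.
- grip (a point): Centre of the wedge's upright block, 42 mm above its underside, 32 mm behind its origin (77 mm behind its nose): the place to grip, across its 22 mm width (y); axes as those of the wedge.
- coil: Bystander: aluminium ignition coil with brown top, 57 mm diameter, 122 mm high, standing; origin at the centre of its underside.
- module: Bystander: finned aluminium ignition module, 85 x 65 x 26 mm, lying flat; origin at the centre of its underside.
- drive: Bystander: starter drive gear, 52 mm diameter, 60 mm high, standing; origin at the centre of its underside.

How it is judged:
On the way:
1. the clamp lug points along the yellow line, to 8 mm at its tip, with the distributor still seated and nothing under the lug (y of lug_tip in the frame of seat between -0.008 and 0.008 m and x of lug_tip in the frame of seat above 0.05 m and z of lip in the frame of seat below 0.0013 m and contact force between wedge and distributor below 0.2 N), for 0.2 s.
At the end, for the whole second after the job is handed in: Clamp lug on the yellow line (tip within 10 mm), resting on the wedge; flange edge under it 1.5 to 4.7 mm clear of the plate; wedge flat on the stand (4 mm, 0.06 rad) and gripped by the fingers (over 3 N); robot not touching the distributor, which tilts under 0.1 rad; all at rest (y of lug_tip in the frame of seat between -0.01 and 0.01 m and x of lug_tip in the frame of seat above 0.05 m and z of lip in the frame of seat between 0.0015 and 0.0047 m and contact force between wedge and distributor above 0.4 N and contact force between the fingers and wedge above 3 N and contact force between wedge and stand above 0.2 N and contact force between each of the arm, the fingers and distributor below 0.2 N and z of wedge in the frame of seat between -0.003 and 0.004 m and angle between wedge's own z axis and vertical below 0.06 rad and angle between distributor's own z axis and vertical below 0.1 rad and linear speed of each of distributor, wedge below 0.01 m/s); the arm keeps its last pose, push and grip.
It fails at once if the distributor is pried or pulled up more than 8 mm, or tipped over (z of lip in the frame of seat above 0.008 m or angle between distributor's own z axis and vertical above 0.25 rad).
It fails at once if a bystander (coil, module, drive gear) is moved more than 15 mm (distance of any of coil, module, drive from where it was at the start of the episode above 0.015 m).
It also fails if it takes over 51 s, if anything falls off the work surface, if the arm or the gripper's body presses on something with over 40 N, if the wrist force passes 120 N, or if a joint passes its speed limit or range.

## Working session

There is one attempt and no reset: what is moved stays moved. The work goes in short steps, Python scripts to look and compute and a tool call to move; the robot and the scene stay as the last step left them, time stands still between calls to the robot, and variables do not carry over. Pictures are saved under pics/ and viewed, at most 10 in all, crops included, and the job is handed in when it is done.

Besides the shell and the picture viewer there is one more tool, called in YAML: its name, and indented under it one key for each argument. step_arm: Moves the arm, as the interface text tells. Its arguments: {"type":"object","properties":{"series":{"type":"array"}},"required":["series"]}

```bash
mkdir -p pics
cat > h.py <<'E'
import numpy as np, cv2
from workcell import *
def w(cam,p,M=None):
    M=np.array(camera_model(cam)["world_to_cam"]) if M is None else M
    return (np.linalg.inv(M)@np.r_[p,1])[:3]
def look(cam,names,save=None):
    im=snapshot(cam)
    M=np.array(camera_model(cam)["world_to_cam"])
    if save: cv2.imwrite(f"pics/{save}.png",im[:,:,::-1])
    for n in names:
        r=mark_of(cam,n)
        print(cam,n,[(np.round(w(cam,d["centre"],M),4).tolist(),round(d["confidence"],2)) for d in r[:2]])
E
python3 - <<'E'
from h import *
for c in("top","scene"):
    look(c,["seat","mark","lug_tip","cap","wedge","nose","grip","coil","module","drive"],c+"0")
s=get_state();print(s["time"],s["tcp_pos"],s["eef_rot"],s["opening"])
E
```

```text
top seat [([0.5527, -0.1137, 0.0253], 0.82)]
top mark [([0.5424, -0.0266, 0.0267], 0.7), ([0.4959, -0.0689, 0.0362], 0.43)]
top lug_tip [([0.4955, -0.0693, 0.0344], 0.71)]
top cap [([0.5554, -0.114, 0.0828], 0.9), ([0.5571, -0.116, 0.0293], 0.21)]
top wedge [([0.4918, 0.2126, -0.0007], 0.7), ([0.5427, -0.0295, 0.0274], 0.16)]
top nose [([0.4696, 0.1745, 0.0024], 0.55)]
top grip [([0.7538, -0.2653, 0.0027], 0.51), ([0.5125, 0.2447, 0.0408], 0.49)]
top coil [([0.6811, 0.4262, -0.0019], 0.67), ([0.4934, 0.2137, 0.001], 0.25)]
top module [([0.4883, -0.3785, 0.0029], 0.85)]
top drive [([0.755, -0.2655, 0.0026], 0.77)]
scene seat [([0.5522, -0.1139, 0.026], 0.55)]
scene mark [([0.5409, -0.0346, 0.0287], 0.76)]
scene lug_tip [([0.4932, -0.0674, 0.0358], 0.64)]
scene cap []
scene wedge [([0.491, 0.2147, 0.0007], 0.89)]
scene nose [([0.4652, 0.1741, 0.007], 0.51)]
scene grip [([0.5076, 0.2397, 0.0399], 0.75)]
scene coil [([0.677, 0.4262, 0.0048], 0.73)]
scene module [([0.4852, -0.3831, 0.0009], 0.64)]
scene drive [([0.7526, -0.2622, 0.0015], 0.83)]
1.1 [ 0.23279291 -0.52579251  0.25328706] [1.20953367e-05 9.78368562e-01 2.06869420e-01 1.10689490e-05] 1.002964830793605
```

```bash
python3 -c "
import cv2,numpy as np
a=cv2.imread('pics/top0.png');b=cv2.imread('pics/scene0.png')
cv2.imwrite('pics/both.png',cv2.resize(np.vstack([a,b]),(400,600)))"
```

```text
(no output)
```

View pics/top0.png

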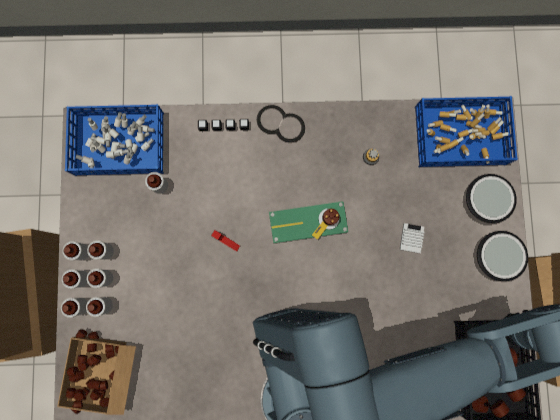

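```bash
cat >> h.py <<'E'
def topix(cam,uv,z):
    c=camera_model(cam);M=np.linalg.inv(np.array(c["world_to_cam"]))
    uv=np.atleast_2d(uv).astype(float)
    d=np.c_[(uv[:,0]-c["cx"])/c["fx"],-(uv[:,1]-c["cy"])/c["fy"],-np.ones(len(uv))]@M[:3,:3].T
    o=M[:3,3]
    return (o+d*((z-o[2])/d[:,2])[:,None])[:,:2]
E
python3 - <<'E'
from h import *
im=cv2.imread("pics/top0.png");hsv=cv2.cvtColor(im,cv2.COLOR_BGR2HSV)
def pts(lo,hi,box,z):
    m=cv2.inRange(hsv,lo,hi);v,u=np.nonzero(m);k=(u>box[0])&(u<box[2])&(v>box[1])&(v<box[3])
    return topix("top",np.c_[u,v][k],z).astype(np.float32)
def rep(n,p):
    c=p.mean(0);ev,V=np.linalg.eigh(np.cov((p-c).T));a=V[:,1]
    print(n,len(p),c,np.degrees(np.arctan2(a[1],a[0])),cv2.minAreaRect(p))
rep("green",pts((50,80,40),(85,255,255),(255,190,360,250),.026))
rep("yellow",pts((20,120,120),(35,255,255),(265,215,302,235),.026))
rep("lug",pts((18,120,120),(35,255,255),(304,215,340,245),.04))
rep("red",pts((0,150,80),(6,255,255),(200,220,250,260),.02))
print(camera_model("top")["fx"],np.array(camera_model("top")["world_to_cam"])[2,3])
E
```

```text
green 1656 [ 0.5454354  -0.03675023] 97.61978898244038 ((0.5458425283432007, -0.04983741044998169), (0.09867163002490997, 0.23828363418579102), 6.7451171875)
yellow 50 [0.5383431  0.01992447] 97.24762151328713 ((0.5384383201599121, 0.019146781414747238), (0.005076791159808636, 0.09331180155277252), 7.31361722946167)
lug 117 [ 0.51797074 -0.083753  ] 141.15148422141394 ((0.5251972079277039, -0.08993712812662125), (0.02448859065771103, 0.07510098814964294), 48.6704216003418)
red 184 [0.49434078 0.21322443] 56.75930751725653 ((0.49474379420280457, 0.21365967392921448), (0.09511657059192657, 0.021007390692830086), 56.735557556152344)
522.0299243633748 -1.605968869700988
```

View pics/scene0.png

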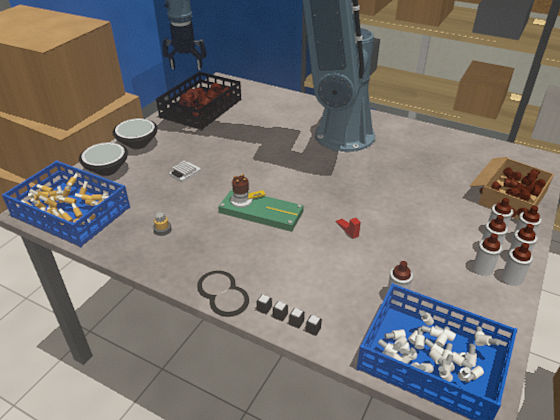

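step_arm:
  series: [8,10.3,-1.3,0,0,0,0,8,10.3,-1.3,0,0,0,0,8,10.3,-1.3,0,0,0,0,8,10.3,-1.3,0,0,0,0,8,10.3,-1.3,0,0,0,0,8,10.3,-1.3,0,0,0,0,8,10.3,-1.3,0,0,0,0,8,10.3,-1.3,0,0,0,0,8,10.3,-1.3,0,0,0,0,8,10.3,-1.3,0,0,0,0]

```text
time: 1.93
tcp_pos: [0.4881, -0.1965, 0.2121]
eef_rot: [0.0, 0.978, 0.207, 0.0]
contact_force: [0.5, -0.9, -0.3]
opening: 0.998
grip_force: 0.0
```

step_arm:
  series: [1.6,2.0,-0.3,0,0,0,0,1.6,2.0,-0.3,0,0,0,0,1.6,2.0,-0.3,0,0,0,0,1.6,2.0,-0.3,0,0,0,0]

```text
time: 2.27
tcp_pos: [0.5528, -0.1145, 0.1993]
eef_rot: [-0.001, 0.978, 0.209, 0.0]
contact_force: [-1.1, 0.2, 0.1]
opening: 1.0
grip_force: 0.0
```

Run:
```python
from h import *
s=get_state();print(s["time"],s["tcp_pos"],s["qd"].round(3) if hasattr(s["qd"],"round") else s["qd"])
look("wrist",["seat","mark","lug_tip","cap","distributor"],"w1")
look("top",["cap"]); look("wrist",["seat","lug_tip","cap"])
```

```text
2.2667 [ 0.55276921 -0.11451598  0.19929621] [-0.069 -0.028  0.026 -0.035  0.011 -0.06 ]
wrist seat []
wrist mark [([0.5431, -0.0319, 0.0267], 0.66)]
wrist lug_tip [([0.4903, -0.0671, 0.0355], 0.75)]
wrist cap [([0.5591, -0.1153, 0.0851], 0.78)]
wrist distributor [([0.7552, -0.2637, 0.0006], 0.29)]
top cap [([0.5565, -0.1105, 0.0839], 0.57)]
wrist seat []
wrist lug_tip [([0.4916, -0.0658, 0.0386], 0.78)]
wrist cap [([0.5569, -0.113, 0.0837], 0.93)]
```

View pics/w1.png

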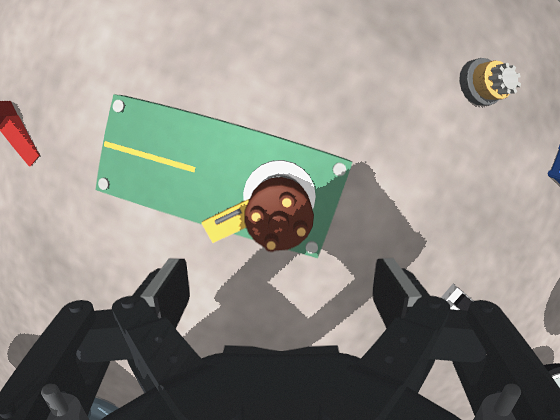

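step_arm:
  series: [0.05,0,-1,0,0,0,0,0.05,0,-2,0,0,0,0,0.05,0,-2.8,0,0,0,0,0.05,0,-2.8,0,0,0,0,0.05,0,-2.8,0,0,0,0.5,0.05,0,-2.8,0,0,0,0.8,0.05,0,-2.8,0,0,0,0.8,0.05,0,-2.8,0,0,0,0.8,0.05,0,-2.8,0,0,0,0.8,0.05,0,-2.8,0,0,0,0.8]

```text
time: 3.7
tcp_pos: [0.5537, -0.1165, 0.0912]
eef_rot: [-0.001, 0.978, 0.207, 0.001]
contact_force: [-4.4, 10.0, 8.1]
opening: 0.571
grip_force: 60.9
```

step_arm:
  series: [0,0,0,0,0,-4,0.8,0,0,0,0,0,-9,0.8,0,0,0,0,0,-14,0.8,0,0,0,0,0,-20,0.8,0,0,0,0,0,-26,0.8,0,0,0,0,0,-32,0.8,0,0,0,0,0,-38,0.8,0,0,0,0,0,-42,0.8,0,0,0,0,0,-44.8,0.8,0,0,0,0,0,-44.8,0.8]

```text
time: 4.53
tcp_pos: [0.5543, -0.1156, 0.0913]
eef_rot: [-0.002, 0.983, -0.182, 0.001]
contact_force: [-2.4, 12.7, 9.0]
opening: 0.57
grip_force: 61.3
```

Run:
```python
from h import *
s=get_state();print(s["time"],s["tcp_pos"],s["eef_rot"],s["contact_force"],s["moment"])
look("wrist",["mark","lug_tip","cap"],"w2");look("wrist",["mark","lug_tip"])
look("top",["lug_tip","seat","mark"],"t2");look("scene",["lug_tip"])
```

```text
4.5333 [ 0.55434034 -0.11564971  0.09133881] [-1.91581730e-03  9.83228599e-01 -1.82364702e-01  9.83061381e-04] [-2.39720644 12.6833732   9.00585937] [2.44696025 0.59505814 0.10415186]
wrist mark [([0.5425, -0.035, 0.0256], 0.97)]
wrist lug_tip [([0.5444, -0.0391, 0.0389], 0.77)]
wrist cap [([0.5622, -0.1187, 0.0851], 0.98)]
wrist mark [([0.5441, -0.0347, 0.0257], 0.55), ([0.5628, -0.1181, 0.0844], 0.51)]
wrist lug_tip [([0.5453, -0.041, 0.0402], 0.95)]
top lug_tip [([0.5537, -0.0843, 0.0316], 0.75), ([0.5484, -0.0433, 0.0384], 0.44)]
top seat [([0.5534, -0.1125, 0.0246], 0.8)]
top mark [([0.5378, -0.029, 0.0248], 0.7)]
scene lug_tip [([0.5441, -0.0437, 0.0386], 0.96)]
```

View pics/w2.png

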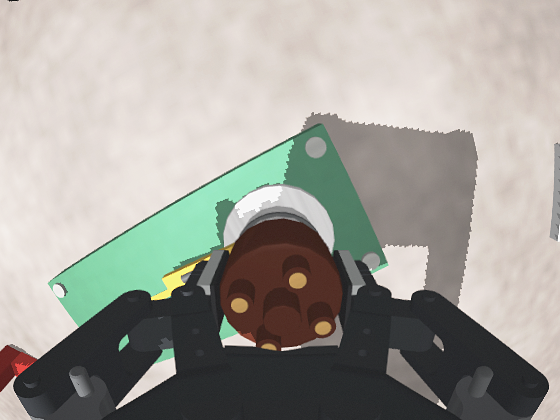

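step_arm:
  series: [0,0,0,0,0,0,0.3,0,0,0,0,0,0,0,0,0,0,0,0,0,0,0,0,0,0,0,0,0,0,0,1,0,0,0,0,0,0,2,0,0,0,0,0,0.5,2.7,0,0,6,0,0,1,2.7,0,0,13,0,0,1,2.7,0,0,20,0,0,1,2.7,0,0,20,0]

```text
time: 6.02
tcp_pos: [0.5537, -0.078, 0.1973]
eef_rot: [0.0, 1.0, -0.005, 0.001]
contact_force: [0.7, -0.6, -0.2]
opening: 1.0
grip_force: 0.0
```

Run:
```python
from h import *
s=get_state();print(s["time"],s["tcp_pos"],s["eef_rot"],s["contact_force"])
look("wrist",["seat","mark","lug_tip","cap","lip"],"w3");look("wrist",["lug_tip","lip","grip","wedge"])
look("top",["lug_tip"]);look("scene",["lug_tip","lip"])
```

```text
6.0167 [ 0.55365018 -0.07797201  0.19727903] [ 4.76261032e-04  9.99985287e-01 -5.29465302e-03  1.07960028e-03] [ 0.67969645 -0.62125604 -0.16381097]
wrist seat []
wrist mark [([0.5459, -0.0315, 0.025], 0.84)]
wrist lug_tip [([0.4676, 0.1769, 0.0038], 0.63)]
wrist cap [([0.5624, -0.118, 0.0817], 0.73), ([0.493, 0.2145, -0.0024], 0.22)]
wrist lip [([0.5508, -0.0823, 0.0223], 0.8)]
wrist lug_tip [([0.5436, -0.0406, 0.0368], 0.74)]
wrist lip []
wrist grip [([0.5123, 0.243, 0.0411], 0.92)]
wrist wedge [([0.4684, 0.1756, 0.0025], 0.65), ([0.4896, 0.2114, -0.0019], 0.59)]
top lug_tip [([0.5495, -0.0436, 0.0361], 0.68), ([0.5587, -0.1118, 0.0012], 0.54)]
scene lug_tip [([0.5434, -0.0463, 0.0357], 0.94)]
scene lip [([0.5543, -0.0807, 0.0314], 0.67), ([0.5465, -0.0434, 0.0333], 0.16)]
```

View pics/w3.png

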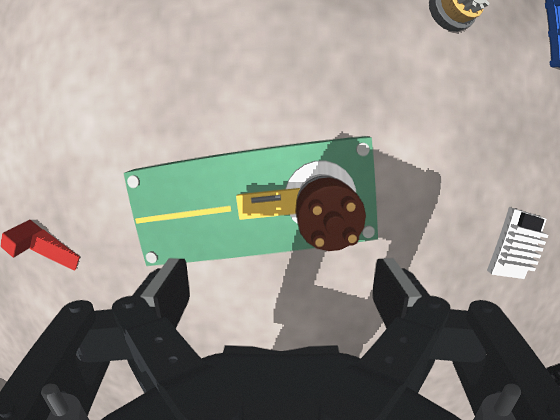

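step_arm:
  series: [-0.1,0.8,0,0,0,6,0,-0.2,1.7,0,0,0,13,0,-0.35,2.6,0,0,0,20,0,-0.5,3.5,0,0,0,27,0,-0.6,4.4,0,0,0,34,0,-0.7,5.3,0,0,0,41,0,-0.85,6.2,0,0,0,48,0,-1,7.1,0,0,0,53,0,-1.1,8,0,0,0,57.3,0,-1.1,8,0,0,0,57.3,0]

```text
time: 7.65
tcp_pos: [0.5076, 0.2472, 0.1963]
eef_rot: [-0.001, 0.879, 0.476, 0.001]
contact_force: [0.9, -0.2, 0.4]
opening: 1.002
grip_force: 0.0
```

Run:
```python
from h import *
s=get_state();print(s["time"],s["tcp_pos"],s["eef_rot"],s["contact_force"])
look("wrist",["wedge","nose","grip"],"w4");look("wrist",["grip","nose","wedge"])
q=s["eef_rot"];print(np.degrees(2*np.arctan2(q[2],q[1])))
```

```text
7.65 [0.50763557 0.24724384 0.19625172] [-1.05802867e-03  8.79305752e-01  4.76255997e-01  7.06482781e-04] [ 0.85253962 -0.1691025   0.38374401]
wrist wedge [([0.4932, 0.2105, -0.0008], 0.63)]
wrist nose [([0.4645, 0.1734, 0.0038], 0.92)]
wrist grip [([0.5133, 0.2394, 0.0399], 0.81)]
wrist grip [([0.5115, 0.2392, 0.0428], 0.82)]
wrist nose [([0.4658, 0.1786, 0.0004], 0.65)]
wrist wedge [([0.4908, 0.2123, -0.0005], 0.85)]
56.88236910986166
```

View pics/w4.png

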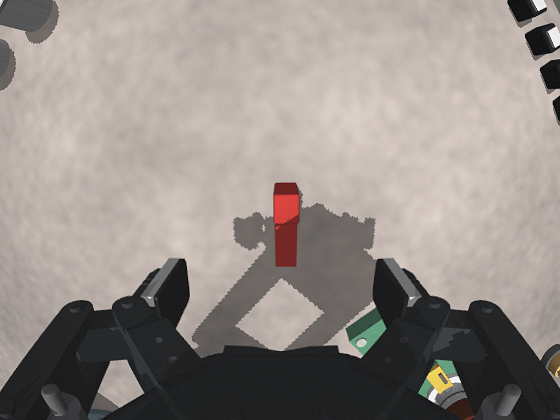

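step_arm:
  series: [0.07,-0.19,-1,0,0,0,0,0.07,-0.19,-2,0,0,0,0,0.07,-0.19,-2.8,0,0,0,0,0.07,-0.19,-3.5,0,0,0,0,0.07,-0.19,-3.75,0,0,0,0,0.07,-0.19,-3.75,0,0,0,0,0.07,-0.19,-3.75,0,0,0,0]

```text
time: 8.63
tcp_pos: [0.5125, 0.2337, 0.0466]
eef_rot: [0.0, 0.882, 0.472, 0.0]
contact_force: [0.0, -0.5, 1.1]
opening: 1.004
grip_force: 0.0
```

step_arm:
  series: [-0.05,0.14,0,0,0,0,0,-0.05,0.14,0,0,0,0,0,-0.05,0.14,0,0,0,0,0.5,-0.05,0.14,0,0,0,0,1,-0.05,0.14,0,0,0,0,1,-0.05,0.14,0,0,0,0,1,-0.05,0.14,0,0,0,0,1,-0.05,0.14,0,0,0,0,1,-0.05,0.14,0,0,0,0,1,-0.05,0.14,0,0,0,0,1]

```text
time: 9.47
tcp_pos: [0.51, 0.2397, 0.0461]
eef_rot: [-0.0, 0.881, 0.472, 0.0]
contact_force: [-2.0, -1.1, 3.5]
opening: 0.247
grip_force: 59.2
```

step_arm:
  series: [0,0,0.7,0,0,0,1,0,0,1.5,0,0,0,1,0.05,-0.6,1.5,0,0,6,1,0.15,-1.3,1.5,0,0,13,1,0.25,-2,1.5,0,0,20,1,0.35,-2.7,1.5,0,0,26,1,0.45,-3.5,1.5,0,0,32,1,0.5,-4.2,1.5,0,0,37,1,0.56,-4.7,1.5,0,0,40.8,1,0.56,-4.7,1.5,0,0,40.8,1]

```text
time: 10.3
tcp_pos: [0.5328, 0.048, 0.1057]
eef_rot: [0.0, 0.662, 0.75, -0.0]
contact_force: [-0.1, 0.2, -0.9]
opening: 0.247
grip_force: 59.1
```

step_arm:
  series: [0,0,0,0,0,0,1,0,0,0,0,0,0,1,0,0,0,0,0,0,1]

```text
time: 10.55
tcp_pos: [0.532, 0.0526, 0.1057]
eef_rot: [-0.0, 0.661, 0.75, -0.0]
contact_force: [-0.3, -0.4, -1.7]
opening: 0.248
grip_force: 59.1
```

Run:
```python
from h import *
s=get_state();print(s["time"],s["tcp_pos"],s["eef_rot"],s["contact_force"])
q=s["eef_rot"];print(np.degrees(2*np.arctan2(q[2],q[1])))
for i in range(3): look("wrist",["nose","lug_tip","mark","wedge"],"w5")
look("scene",["nose","lug_tip","wedge"],"s5");look("top",["nose","wedge"])
```

```text
10.55 [0.5319508  0.05256978 0.10567325] [-3.51699124e-04  6.61373384e-01  7.50056741e-01 -8.88222205e-05] [-0.25777661 -0.35222683 -1.71013301]
97.1905950119084
wrist nose [([0.5399, -0.0244, 0.0624], 0.69)]
wrist lug_tip []
wrist mark []
wrist wedge [([0.5336, 0.022, 0.0589], 0.65)]
wrist nose [([0.5421, -0.0208, 0.0636], 0.65)]
wrist lug_tip []
wrist mark []
wrist wedge [([0.5362, 0.0173, 0.058], 0.87)]
wrist nose [([0.5414, -0.0226, 0.0627], 0.93)]
wrist lug_tip []
wrist mark []
wrist wedge [([0.5327, 0.0193, 0.0616], 0.61)]
scene nose [([0.541, -0.0254, 0.0623], 0.52)]
scene lug_tip [([0.548, -0.0412, 0.0337], 0.73)]
scene wedge [([0.5359, 0.0179, 0.0619], 0.68)]
top nose [([0.5591, -0.1118, 0.0834], 0.58)]
top wedge [([0.556, -0.1105, 0.0818], 0.61)]
```

View pics/w5.png

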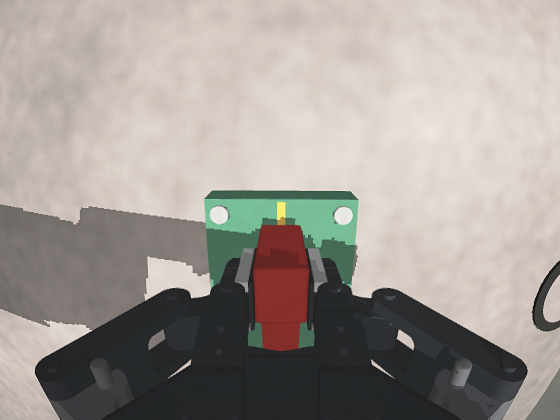

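step_arm:
  series: [0,0,-0.4,0,0,0,1,0,0,-0.7,0,0,0,1,0,0,-0.8,0,0,0,1,0,0,-0.84,0,0,0,1,0,0,-0.86,0,0,0,1,0,0,-0.86,0,0,0,1]

```text
time: 12.15
tcp_pos: [0.5316, 0.0518, 0.0721]
eef_rot: [-0.001, 0.661, 0.75, -0.001]
contact_force: [-3.8, 0.7, 7.7]
opening: 0.249
grip_force: 60.3
```

step_arm:
  series: [0.03,-0.2,0,0,0,0,1,0.05,-0.4,0,0,0,0,1,0.07,-0.55,0,0,0,0,1,0.08,-0.65,0,0,0,0,1,0.09,-0.74,0,0,0,0,1,0.1,-0.82,0,0,0,0,1,0.11,-0.88,0,0,0,0,1,0.12,-0.92,0,0,0,0,1,0.12,-0.94,0,0,0,0,1,0.12,-0.94,0,0,0,0,1]

```text
time: 12.98
tcp_pos: [0.5375, 0.0147, 0.0721]
eef_rot: [-0.0, 0.662, 0.75, 0.001]
contact_force: [-0.6, 7.7, 8.0]
opening: 0.249
grip_force: 60.4
```

Run:
```python
from h import *
s=get_state();print(s["time"],s["tcp_pos"],s["eef_rot"],s["contact_force"])
for i in range(3): look("scene",["lug_tip","lip","nose","cap"],"s6")
im=cv2.imread("pics/s6.png");cv2.imwrite("pics/s6c.png",cv2.resize(im[160:240,200:320],(720,480),interpolation=cv2.INTER_CUBIC))
```

```text
12.9833 [0.53747892 0.01473216 0.07211782] [-3.90267562e-04  6.61688756e-01  7.49778019e-01  8.72148120e-04] [-0.55483624  7.66498534  8.04891089]
scene lug_tip [([0.5442, -0.0441, 0.0374], 0.65)]
scene lip [([0.5503, -0.0789, 0.0323], 0.78), ([0.5372, 0.0143, 0.0667], 0.3)]
scene nose [([0.5472, -0.0627, 0.0328], 0.74)]
scene cap [([0.5539, -0.1164, 0.0864], 0.97)]
scene lug_tip [([0.5429, -0.0416, 0.0363], 0.59)]
scene lip [([0.5504, -0.0793, 0.0279], 0.75)]
scene nose [([0.5477, -0.0625, 0.0317], 0.74)]
scene cap [([0.5556, -0.1137, 0.0894], 0.75)]
scene lug_tip [([0.5435, -0.0427, 0.036], 0.83), ([0.4872, -0.3787, 0.0034], 0.54)]
scene lip [([0.5519, -0.081, 0.0299], 0.85)]
scene nose [([0.5445, -0.0641, 0.0334], 0.62), ([0.5384, -0.0179, 0.0257], 0.53)]
scene cap [([0.5554, -0.1123, 0.0865], 0.91), ([0.7555, -0.2626, 0.0005], 0.5)]
```

View pics/s6c.png

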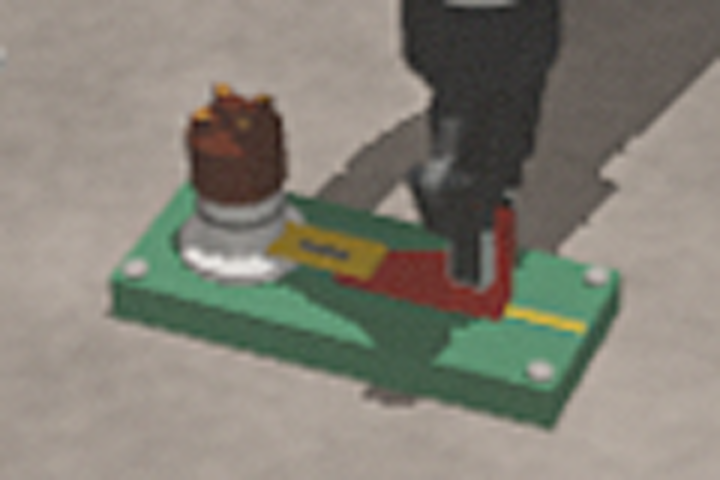

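step_arm:
  series: [0.01,-0.06,0,0,0,0,1,0.015,-0.12,0,0,0,0,1,0.02,-0.17,0,0,0,0,1,0.025,-0.2,0,0,0,0,1,0.025,-0.21,0,0,0,0,1,0.025,-0.21,0,0,0,0,1,0.025,-0.21,0,0,0,0,1,0.025,-0.21,0,0,0,0,1]

```text
time: 14.4
tcp_pos: [0.5385, 0.0064, 0.0721]
eef_rot: [-0.0, 0.662, 0.75, 0.001]
contact_force: [-0.9, 8.1, 7.4]
opening: 0.246
grip_force: 60.5
```

Run:
```python
from h import *
s=get_state();print(s["time"],s["tcp_pos"],s["eef_rot"],s["contact_force"])
R=[]
for i in range(3): look("scene",["lug_tip","lip","nose","cap"],"s7")
look("top",["lug_tip","seat","cap"],"t7")
a=cv2.imread("pics/s7.png")[150:240,210:310];b=cv2.imread("pics/t7.png")[180:260,250:360]
cv2.imwrite("pics/s7c.png",np.hstack([cv2.resize(a,(400,360),interpolation=2),cv2.resize(b,(400,360),interpolation=2)]))
```

```text
14.4 [0.53846585 0.00644136 0.07209893] [-3.66865960e-04  6.61649347e-01  7.49812808e-01  8.72004135e-04] [-0.91121093  8.13876697  7.35555989]
scene lug_tip [([0.5417, -0.0436, 0.0402], 0.62)]
scene lip [([0.5508, -0.0828, 0.0318], 0.98)]
scene nose [([0.5494, -0.073, 0.0292], 0.72)]
scene cap [([0.5546, -0.1159, 0.086], 0.64)]
scene lug_tip [([0.5431, -0.044, 0.0371], 0.86)]
scene lip [([0.5488, -0.0785, 0.0307], 0.78)]
scene nose [([0.5446, -0.0707, 0.0307], 0.75)]
scene cap [([0.5407, -0.0273, 0.0283], 0.68), ([0.5551, -0.1147, 0.0876], 0.67)]
scene lug_tip [([0.5438, -0.0424, 0.0397], 0.67)]
scene lip [([0.5503, -0.0807, 0.0348], 0.94)]
scene nose [([0.5463, -0.0706, 0.0311], 0.69), ([0.5533, -0.081, 0.0305], 0.45)]
scene cap [([0.5534, -0.1156, 0.0887], 0.97)]
top lug_tip []
top seat [([0.5548, -0.1137, 0.0244], 0.79)]
top cap [([0.5575, -0.1171, 0.0837], 0.8)]
```

View pics/s7c.png

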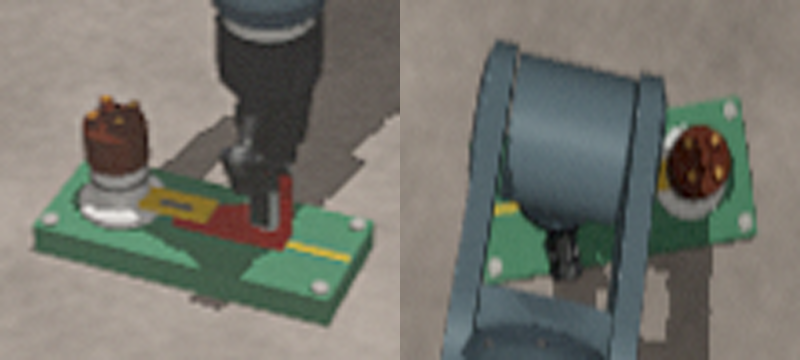

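```bash
python3 -c "
from workcell import *
print(hand_in())"
```

```text
the job is handed in; nothing more can be done
None
```

I turned the lug onto the yellow line, pushed the wedge flat under its tip until the flange gap was about 3 mm by geometry (not measured directly), and handed the job in at about 15 s with the wedge still gripped; no verdict came back.

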